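# Seat the loose crank in the mould press and wind it down on the mould

## Robot

A 7-joint arm with a two-finger parallel gripper is mounted at the origin on the work surface; the furniture and walls round the work are solid. World frame = base frame: x ahead of the robot, y to its left, z up, the work surface at z = 0. Lengths are in m, angles in rad, forces in N, time in s.
With the tool pointing down it reaches from about 0.4 to 0.9 m from the base axis. Payload 5.5 kg.
Tool frame: the origin (TCP) lies midway between the tips of the shut fingers; the grasp point (between the pads) lies 19 mm behind it; z points along the fingers, x is the direction in which the jaws open and shut, and the axes are right-handed (so a half turn about z gives the same grasp; the last joint's range is limited). The gripper opens to 85 mm and grips with 20 to 120 N. Pads are 22 mm wide; open, the fingers measure 114 mm over their backs; the gripper's body (76 mm by 85 mm) begins 54 mm behind the grasp point. The pads swing forward as they close: fully open they stand 13 mm farther back than shut.
Start: joints at [1.609, 0.501, -0.427, 1.55, 0.221, 1.138, -0.21], TCP at [0.145, -0.634, 0.231] pointing down, gripper open.
Joint ranges: [-2.88, 2.88], [-0.31, 2.03], [-1.54, 1.56], [0.2, 2.42], [-1.41, 4.55], [0.19, 2.02], [-2.57, 2.57]. Speed limits (rad/s): [2.57, 2.57, 3.14, 3.14, 3.14, 3.14, 3.14].

## Interface

Orientations are given as a rotation vector (axis times angle).
In Python, from rig import arm gives the robot as it stands. Calls block until the motion is done:
- arm.move_to(position, orientation): joint-space move of the TCP to a pose.
- arm.move_linear(position, rate=0.15, orientation=None, threshold=None): straight line of the TCP; orientation=None keeps the orientation; rate is the mean speed in m/s. With threshold (N) it stops when the force on the tool has changed by that much, and returns True; else False.
- arm.move_j(angles): joint-space move.
- arm.set_gripper(opening, f_grip=None): finger opening in m; f_grip is the grip in N (None keeps the last); returns when the fingers have stopped.
- arm.sleep(seconds).
- arm.ik(position, orientation): joint angles nearest the present ones, or None.
- arm.capture(name): name is "scene" or "side" or "wrist"; returns a dict with "frame" (420x560x3 uint8, blue, green, red), "mtx" (3x3 intrinsics, pixels), "R" (3x3) and "t" (3): a world point X has camera coordinates R X + t. Camera axes: x right, y down, z forward; pixel columns grow to the right and rows downward; lengths in m; the calibration is good to about 2 mm. A picture is of the moment at which its call begins. There is no depth.
A pose or a line that the arm cannot do raises arm.PlanningError and nothing moves.
- arm.sign_off(): hands the job in, once; it reports no verdict.
Trained networks look in a picture, given as the dict that the camera call returned (one of the last four; its "shot" number tells which), for a name from the list of things; names that differ only in an ending like _2 or _b are one class to them, and where a whole thing is asked for, a point or a joint stands for the part that bears it (a point fixed in the world has none). Each returns a list of dicts, best first, with "score" (0 to 1); they miss things now and then, are a little off and sometimes report something else, mostly with a low value. They report only what shows in the picture. A call takes as long as a camera call. They do not tell look-alikes from the thing itself.
- arm.trace(picture, name): "mask" (420x560 bool, what is visible of it).
- arm.landmark_of(picture, name): "position" ([x, y, z] in m, in world coordinates, good to about 4 mm: a listed point, or the origin of a listed thing).
Readings, each from a call of its own:
- arm.current_clock(): time.
- arm.current_q(): joint angles.
- arm.current_qd(): joint speeds.
- arm.current_tau(): joint torques, N m.
- arm.current_ee_pos(): TCP position.
- arm.current_ee_rot(): TCP orientation.
- arm.current_ft_force(): force on the tool from outside, world axes, zero at the start.
- arm.current_wrist_torque(): the same for the moment, N m.
- arm.current_width(): finger opening in m.
Only numpy, scipy, OpenCV 4.12 (cv2) and the standard library are available. Lean on these libraries where they do the work, as an engineer would, in place of code of your own. Each camera call takes 0.05 s, during which the arm holds its last target. There are 200 camera calls.

## Task

Clamp the plaster mould for drying: take the loose crank from the wooden tool block, lower its hex end into the guide tube on top of the press and, pressing only lightly, turn it until you feel it drop fully home on the hidden hex of the screw. Then wind it clockwise by its knob until the pressure plate bears firmly on the mould, but stop as soon as it goes tight: plaster cracks if it is forced. Leave the crank seated in the press, and leave the mould and the things lying round about in place.

Things in the scene. Friction and masses are not known exactly. Their poses are not given: they have to be found in the camera images.
- crank_hub (a point): Loose steel crank, 0.39 kg: upright shank with a flat bar on top, 18 mm wide, 12 mm high, free to grip across here, over the shank. Point: mid-height of the bar on the shank's axis, 82 mm above the shank's lower end. x: along the bar from shank to knob; z: up along the shank. At the start it stands in the tool block's hole, 50 mm deep, and lifts straight out.
- crank_tip (a point): Centre of the crank's lower end; axes as crank_hub. Upward from this point: a round pilot nose (6 mm long, 30 mm across, tapered), a sharp-edged hexagon (to 22 mm, 30 mm across flats, two of which face +y and -y), a round guide collar (to 46 mm, 35 mm across) which runs in the guide tube, a thinner neck, and the bar (underside at 76 mm).
- crank_knob (a point): The middle of the crank's knob: a wooden grip 22 mm across, 38 mm tall, upright on the bar 75 mm from the shank's axis (its middle 27 mm above crank_hub); it revolves freely on its pin.
- tool_block: Wooden tool block 85 x 110 x 60 mm, fixed, with an upright hole in its middle, 36 mm across and 50 mm deep, in which the crank stands. Origin: centre of its underside.
- press: Mould press of grey painted iron, bolted to the table: base plate 150 x 225 x 16 mm, two columns 164 mm apart along y, a bridge across them (212 mm along y, top 166 mm above the table), and on the bridge the guide tube, 57 mm across. Origin: centre of its underside; z up.
- tube_mouth (a point): Centre of the guide tube's mouth, on the axis of the screw, 216 mm above the table; axes as press. Bore about 36 mm across, flared at the mouth. 29 mm down begins the screw's hexagonal socket: 31.5 mm across flats, 20 mm deep, sharp-edged; its floor is 49 mm below the mouth. At what angle it stands is not measured. A hexagon over 5 degrees off rests on its rim, 14 mm short of home.
- platen: The pressure plate, 122 x 122 mm, with a rubber pad below (about 60 N per mm). Turning the screw clockwise (from above) lowers it 20 mm a turn; the screw keeps its height and holds where left. Winding takes about 3 N at the knob; on the mould, each further 1 N at the knob adds about 24 N. Origin: centre of the underside.
- mould: Two-part plaster mould, its halves together, 112 x 104 x 56 mm, about 0.9 kg, standing loose on the press's base plate under the pressure plate. 30 to 100 N clamps it firmly; it cracks above 150 N. Origin: centre of its underside.
- mould_top (a point): The centre of the mould's top face; the pressure plate starts 11 to 26 mm above it.
- test_tile: Terracotta test tile 75 x 45 x 8 mm lying on the table: a bystander.
- stamp: Terracotta hand stamp, 26 mm across, 56 mm tall, standing upright on the table: a bystander.
- rib: Kidney-shaped wooden rib 110 x 50 x 8 mm lying on the table: a bystander.
Mind the look-alikes: they are no part of the job. Of the things that look like the mould, the middle-sized one is meant. What is shaped like the part that bears crank_hub but blue is not meant.

How it is judged:
On the way, in this order (a step that is already met when the one before it is completed fails the run):
1. the crank's hex end is fully home in the screw's socket (z of crank_tip in the frame of tube_mouth below -0.046 m and horizontal distance between crank_tip and tube_mouth below 0.004 m), for 0.2 s.
2. the pressure plate bears on the mould (contact force between platen and mould above 12 N), for 0.2 s.
At the end, for the whole second after the job is handed in: The pressure plate bears on the mould with more than 12 N, the crank is released and stands upright (within 7 degrees) in the press with its hexagon fully home (within 3 mm of the socket's floor), and the mould is at rest within 12 mm of where it stood (all of step 1 and contact force between platen and mould above 12 N and angle between crank_hub's own z axis and vertical below 0.12 rad and distance of mould from where it was at the start of the episode below 0.012 m and linear speed of mould below 0.02 m/s); the robot touches nothing.
It fails at once if the crank is pressed against the press with more than 45 N before it is home (contact force between crank and press above 45 N and z of crank_tip in the frame of tube_mouth above -0.046 m).
It fails at once if the mould is squeezed with more than 150 N (contact force between platen and mould above 150 N).
It fails at once if a bystander (tile, stamp or rib) is moved by more than 15 mm (distance of any of test_tile, stamp, rib from where it was at the start of the episode above 0.015 m).
It also fails if it takes over 72 s, if anything falls off the work surface, if the arm or the gripper's body presses on something with over 40 N, if the wrist force passes 120 N, or if a joint passes its speed limit or range.

## Working session

There is one attempt and no reset: what is moved stays moved. The work goes in short steps, each a Python script; the robot and the scene stay as the last script left them, time stands still between calls to the robot, and variables do not carry over. Pictures are saved under pics/ and viewed, about 8 in all and at most 12, crops included, and the job is handed in when it is done.

```bash
ls; mkdir -p pics; python3 - <<'E'
from rig import arm
import cv2, numpy as np
a=arm.capture("scene"); b=arm.capture("side")
cv2.imwrite("pics/scene.png",a["frame"]);cv2.imwrite("pics/side.png",b["frame"])
for n,p in(("scene",a),("side",b)):
    print(n, -p["R"].T@p["t"])
    for k in["crank_hub","crank_tip","crank_knob","tool_block","press","tube_mouth","platen","mould","mould_top","test_tile","stamp","rib"]:
        for d in arm.landmark_of(p,k)[:4]:
            X=np.array(d["position"]);c=p["R"]@X+p["t"];u=p["mtx"]@c/c[2]
            print(k,round(d["score"],2),X.round(3),u[:2].round())
print(arm.current_clock(),arm.current_ee_rot())
E
```

```text
pics
scene [-0.29671696  0.67341926  0.92409256]
crank_hub 0.9 [ 0.401 -0.223  0.017] [377. 236.]
crank_hub 0.6 [ 0.541 -0.191  0.087] [347. 205.]
crank_hub 0.2 [ 0.382 -0.03  -0.003] [339. 265.]
crank_tip 0.82 [ 0.403 -0.309  0.019] [393. 228.]
crank_tip 0.62 [0.58  0.144 0.014] [264. 247.]
crank_tip 0.59 [ 0.539 -0.19   0.013] [345. 221.]
crank_knob 0.59 [ 0.611 -0.167  0.119] [330. 190.]
crank_knob 0.42 [ 0.328 -0.198  0.014] [387. 251.]
tool_block 0.69 [ 0.534 -0.188 -0.001] [345. 225.]
press 0.74 [ 0.58   0.151 -0.001] [263. 251.]
press 0.66 [0.585 0.155 0.09 ] [260. 230.]
press 0.41 [0.58  0.148 0.017] [263. 246.]
press 0.16 [ 0.384 -0.032 -0.003] [339. 264.]
tube_mouth 0.85 [0.58  0.152 0.215] [261. 200.]
platen 0.8 [0.579 0.155 0.093] [261. 230.]
mould 0.82 [0.395 0.136 0.007] [297. 280.]
mould 0.74 [0.579 0.146 0.018] [264. 246.]
mould 0.74 [0.642 0.439 0.001] [177. 273.]
mould 0.66 [0.582 0.156 0.096] [261. 229.]
mould_top 0.96 [0.58  0.147 0.076] [263. 233.]
mould_top 0.63 [0.639 0.433 0.07 ] [176. 257.]
mould_top 0.55 [0.396 0.135 0.039] [298. 272.]
test_tile 0.56 [ 0.381
[... 622 characters left out ...]
 0.212] [267. 182.]
platen 0.91 [0.582 0.149 0.087] [268. 215.]
platen 0.46 [0.775 0.081 0.001] [332. 247.]
mould 0.87 [0.643 0.434 0.004] [280. 181.]
mould 0.64 [ 0.538 -0.19  -0.001] [260. 321.]
mould 0.6 [0.583 0.147 0.019] [268. 232.]
mould 0.59 [0.398 0.136 0.003] [210. 241.]
mould_top 0.95 [0.397 0.13  0.038] [209. 234.]
mould_top 0.93 [0.642 0.436 0.066] [279. 166.]
mould_top 0.7 [0.586 0.147 0.07 ] [269. 220.]
mould_top 0.7 [0.58  0.145 0.018] [267. 233.]
test_tile 0.54 [ 0.384 -0.029  0.002] [204. 280.]
stamp 0.66 [ 0.776 -0.068  0.001] [340. 282.]
stamp 0.48 [0.58  0.15  0.216] [267. 181.]
rib 0.6 [0.774 0.081 0.   ] [331. 247.]
1.3 [-2.45657317e+00  1.95824290e+00 -6.76468794e-05]
```

View pics/scene.png

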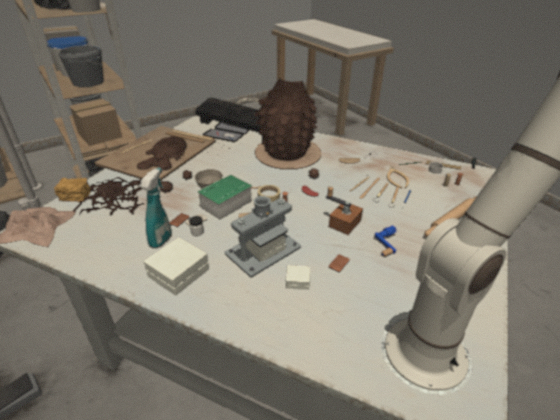

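```bash
python3 - <<'E'
import cv2
f=cv2.imread("pics/side.png");cv2.imwrite("pics/sidec.png",cv2.resize(f[150:370,160:380],(800,800))[:600] if 0 else cv2.resize(f[160:370,150:380],(657,600)))
E
```

```text
(no output)
```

View pics/sidec.png

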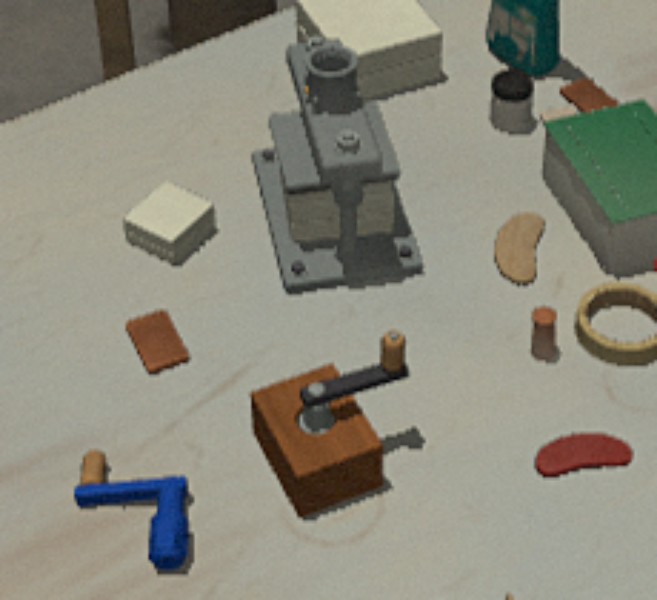

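Candidates: the dark crank standing in the wooden block (scene px 347,205; side 263,297) and the blue crank lying down (377,236; 210,333). I choose the dark one in the block. For the mould, the middle-sized one in the press (263,240) is meant; the small one (298,275) and the large one (177,265) are not. Next: wrist close-ups and reach checks.

```bash
cat > h.py <<'E'
from rig import arm
import cv2, numpy as np
from scipy.spatial.transform import Rotation as Rn
def ori(a):  # tool down, jaw (tool x) at world yaw a
    x=np.array([np.cos(a),np.sin(a),0]); z=np.array([0,0,-1.]); return Rn.from_matrix(np.c_[x,np.cross(z,x),z]).as_rotvec()
def look(p,names):
    for k in names:
        for d in arm.landmark_of(p,k)[:2]:
            X=np.array(d["position"]);c=p["R"]@X+p["t"];u=p["mtx"]@c/c[2]
            print(k,round(d["score"],2),X.round(4),u[:2].round())
E
python3 - <<'E'
from h import *
H=[.5435,-.1895]; T=[.581,.152]; psi=.34
for a in np.arange(-np.pi,np.pi,np.pi/6):
    o=ori(a); r=[round(a,2)]
    for p in ([*H,.25],[*T,.26],[T[0]+.075,T[1],.265],[T[0]-.075,T[1],.265]):
        q=arm.ik(p,o); r.append(None if q is None else np.round(q,2)[[0,4,5,6]].tolist())
    print(r)
E
```

```text
[np.float64(-3.14), [-0.4, -0.38, 1.13, -2.51], [0.55, 0.7, 1.35, 2.29], [0.47, 0.81, 1.47, 2.32], [0.64, 0.53, 1.23, 2.33]]
[np.float64(-2.62), [0.73, 0.21, 1.12, -2.51], [-1.04, -0.49, 1.21, -2.5], [-0.85, -0.51, 1.28, -2.51], [-1.35, -0.57, 1.22, -2.41]]
[np.float64(-2.09), [0.79, 0.25, 1.12, -2.02], [-0.03, 0.14, 1.14, -2.51], [-0.43, -0.12, 1.2, -2.27], [-0.55, -0.06, 1.09, -2.38]]
[np.float64(-1.57), [0.9, 0.33, 1.14, -1.56], [0.44, 0.5, 1.24, -2.27], [0.35, 0.57, 1.34, -2.24], [-0.16, 0.05, 1.1, -1.96]]
[np.float64(-1.05), [0.96, 0.37, 1.16, -1.07], [0.19, 0.27, 1.17, -1.57], [0.39, 0.63, 1.36, -1.75], [0.2, 0.18, 1.12, -1.55]]
[np.float64(-0.52), [1.0, 0.41, 1.17, -0.58], [0.46, 0.53, 1.26, -1.25], [0.47, 0.81, 1.47, -1.34], [0.52, 0.38, 1.17, -1.2]]
[np.float64(-0.0), [1.05, 0.46, 1.19, -0.09], [0.55, 0.7, 1.35, -0.85], [0.47, 0.81, 1.47, -0.82], [0.64, 0.53, 1.23, -0.81]]
[np.float64(0.52), [1.08, 0.5, 1.21, 0.4], [0.55, 0.7, 1.35, -0.33], [0.47, 0.81, 1.47, -0.3], [0.64, 0.53, 1.23, -0.29]]
[np.float64(1.05), [1.07, 0.49, 1.2, 0.93], [0.55, 0.7, 1.35, 0.2], [0.47, 0.81, 1.47, 0.23], [0.64, 0.53, 1.23, 0.24]]
[np.float64(1.57), [1.12, 0.55, 1.23, 1.4], [0.55, 0.7, 1.35, 0.72], [0.47, 0.81, 1.47, 0.75], [0.64, 0.53, 1.23, 0.76]]
[np.float64(2.09), [1.18, 0.67, 1.3, 1.84], [0.55, 0.7, 1.35, 1.24], [0.47, 0.81, 1.47, 1.27], [0.64, 0.53, 1.23, 1.29]]
[np.float64(2.62), [1.18, 0.67, 1.3, 2.36], [0.55, 0.7, 1.35, 1.77], [0.47, 0.81, 1.47, 1.8], [0.64, 0.53, 1.23, 1.81]]
```

```bash
python3 - <<'E'
from h import *
o=ori(.34+np.pi/2)
arm.move_to([.581-.06,.152,.40],o)
p=arm.capture("wrist"); cv2.imwrite("pics/w1.png",p["frame"])
look(p,["tube_mouth","press","platen","mould_top"])
arm.move_to([.5435,-.1895,.28],o)
p=arm.capture("wrist"); cv2.imwrite("pics/w2.png",p["frame"])
look(p,["crank_hub","crank_knob","tool_block"])
print(arm.current_clock(),arm.current_q().round(2) if hasattr(arm.current_q(),'round') else arm.current_q(), arm.current_ft_force())
a,b=cv2.imread("pics/w1.png"),cv2.imread("pics/w2.png")
cv2.imwrite("pics/w12.png",cv2.resize(np.hstack([a,b]),(800,300)))
E
```

```text
tube_mouth 0.85 [0.5781 0.1517 0.2146] [258. 237.]
press 0.64 [ 0.5783  0.1522 -0.0036] [265. 193.]
mould_top 0.85 [0.6387 0.4358 0.0762] [418. 295.]
mould_top 0.64 [0.3952 0.1327 0.0388] [292.  77.]
crank_hub 0.71 [ 0.5449 -0.1854  0.0933] [277. 189.]
crank_hub 0.65 [ 0.409  -0.2216  0.0152] [287.  54.]
crank_knob 0.9 [ 0.611  -0.1635  0.1208] [275. 262.]
tool_block 0.89 [ 0.5387 -0.1887 -0.0049] [276. 168.]
6.2167 [ 1.12  0.53 -1.15  1.67  0.5   1.27  1.78] [ 0.63081713 -0.46395587 -0.12642487]
```

View pics/w12.png

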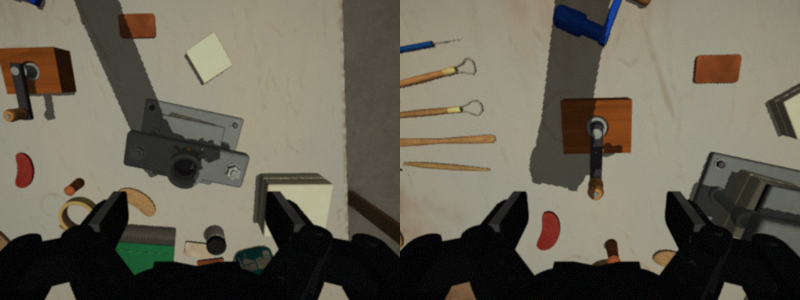

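```bash
python3 - <<'E'
from h import *
psi=.33; o=ori(psi+np.pi/2)
arm.set_gripper(.06,60)
print(arm.move_linear([.544,-.188,.16],rate=.2,orientation=o))
p=arm.capture("wrist"); look(p,["crank_hub","crank_knob"])
print(arm.move_linear([.544,-.188,.071],rate=.1,threshold=15))
print(arm.current_ee_pos()); f0=np.array(arm.current_ft_force())
arm.set_gripper(.0,80)
print(arm.current_width(),f0,arm.current_ft_force(),arm.current_wrist_torque())
print(arm.move_linear([.544,-.188,.17],rate=.1,threshold=25)); 
print(arm.current_ft_force(),arm.current_wrist_torque(),arm.current_width(),arm.current_clock())
p=arm.capture("wrist"); cv2.imwrite("pics/w3.png",p["frame"]); look(p,["crank_hub","crank_knob","crank_tip"])
p=arm.capture("side"); look(p,["crank_hub","crank_knob","crank_tip"]);cv2.imwrite("pics/s3.png",cv2.resize(p["frame"][160:370,150:380],(657,600)))
E
```

```text
False
crank_hub 0.81 [ 0.5472 -0.1894  0.0954] [272. 228.]
crank_hub 0.68 [ 0.4049 -0.2207  0.0155] [294.  20.]
crank_knob 0.59 [ 0.6124 -0.1619  0.1224] [279. 343.]
False
[ 0.54462606 -0.187903    0.07159316]
0.02078657540467444 [ 0.49314582 -0.65033822 -0.1284266 ] [-1.44161532  0.80660211  5.50541956] [0.02320906 0.36567536 0.02530668]
False
[-0.2430978  -0.28369298 -4.38265785] [0.02846759 0.05263975 0.00029974] 0.020735527168358806 10.1167
crank_hub 0.78 [ 0.4086 -0.2192  0.0194] [293.  30.]
crank_hub 0.76 [ 0.5399 -0.1896  0.193 ] [275. 287.]
crank_knob 0.5 [ 0.5373 -0.1864  0.1088] [281. 220.]
crank_tip 0.81 [ 0.5391 -0.1856  0.1072] [281. 223.]
crank_hub 0.85 [ 0.5454 -0.1866  0.1933] [262. 270.]
crank_hub 0.78 [ 0.4074 -0.2281  0.0179] [211. 332.]
crank_knob 0.6 [ 0.3343 -0.1966  0.0075] [184. 326.]
crank_knob 0.52 [ 0.6091 -0.1644  0.2125] [287. 257.]
crank_tip 0.98 [ 0.3962 -0.3054  0.019 ] [207. 357.]
crank_tip 0.93 [ 0.5397 -0.188   0.1082] [260. 294.]
```

View pics/s3.png

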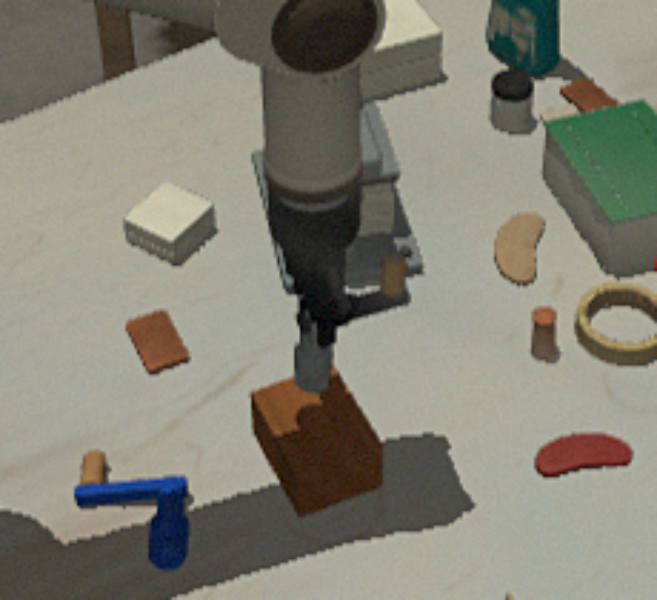

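```bash
python3 - <<'E'
from h import *
psi=.33; o=ori(psi+np.pi/2)
arm.move_linear([.544,-.188,.32],rate=.3)
arm.move_linear([.583,.152,.32],rate=.25,orientation=o)
arm.move_linear([.583,.152,.290],rate=.15)
print(arm.current_ee_pos(),arm.current_ft_force(),arm.current_wrist_torque())
ims=[]
for n in("scene","side","wrist"):
    p=arm.capture(n); print(n); look(p,["crank_hub","crank_tip","tube_mouth"])
    X=np.array([.58,.151,.22]);c=p["R"]@X+p["t"];u=(p["mtx"]@c/c[2])[:2].astype(int)
    ims.append(cv2.resize(p["frame"][max(u[1]-50,0):u[1]+50,u[0]-45:u[0]+45],(265,300),interpolation=cv2.INTER_CUBIC) if n!="wrist" else cv2.resize(p["frame"],(400,300)))
    cv2.imwrite(f"pics/p4{n}.png",p["frame"])
cv2.imwrite("pics/p4.png",cv2.resize(np.hstack(ims),(800,258)))
print(arm.current_clock())
E
```

```text
[0.58277944 0.15048304 0.28939428] [ 0.9928544   0.27428961 -3.38098945] [-0.01240625  0.02885609  0.00048957]
scene
crank_hub 0.83 [ 0.4024 -0.2264  0.0202] [378. 235.]
crank_hub 0.63 [0.5829 0.1483 0.3084] [261. 174.]
crank_tip 0.8 [ 0.4023 -0.3091  0.0191] [394. 228.]
crank_tip 0.53 [0.5794 0.1506 0.2298] [262. 196.]
tube_mouth 0.7 [ 0.7771 -0.0754 -0.0023] [284. 203.]
tube_mouth 0.63 [0.5783 0.1501 0.2156] [262. 200.]
side
crank_hub 0.68 [ 0.4052 -0.2315  0.0178] [211. 333.]
crank_hub 0.56 [0.5845 0.1537 0.3084] [267. 154.]
crank_tip 0.93 [0.5751 0.1485 0.2287] [265. 178.]
crank_tip 0.73 [ 0.3995 -0.3101  0.0212] [208. 357.]
wrist
crank_hub 0.82 [0.5826 0.1532 0.3136] [278. 294.]
crank_tip 0.55 [0.578  0.155  0.2281] [282. 221.]
13.6333
```

View pics/p4.png

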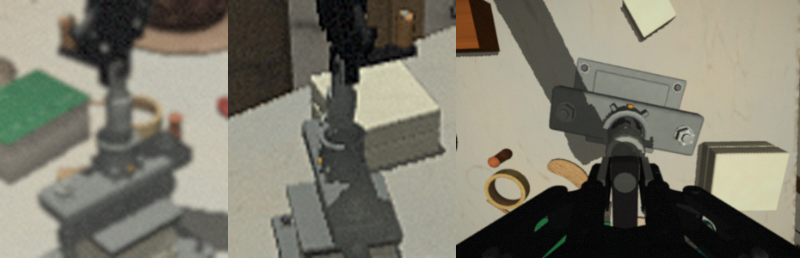

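```bash
python3 - <<'E'
from h import *
f0=np.array(arm.current_ft_force())
for z in (.262,.236):
    r=arm.move_linear([.5835,.1510,z],rate=.03,threshold=6)
    print(r,arm.current_ee_pos().round(4),(np.array(arm.current_ft_force())-f0).round(2),np.round(arm.current_wrist_torque(),3),arm.current_clock())
    if r: break
E
```

```text
False [0.5837 0.1516 0.2626] [0.96 1.46 4.43] [0.471 0.045 0.027] 14.7167
True [0.5837 0.1525 0.2424] [0.79 1.11 6.85] [ 0.139 -0.123  0.016] 15.3667
```

```bash
cat > turn.py <<'E'
from h import *
f0=np.array([.99,.27,-3.38])
a=.33+np.pi/2; zc=.2424; c=np.array([.5835,.1515])
off=-.001  # assumed crank axis offset along bar from TCP
def tcp(a): return c
for i in range(11):
    a-=np.radians(6.5)
    arm.move_linear([*tcp(a),zc+.0005],rate=.03,orientation=ori(a),threshold=15)
    r=arm.move_linear([*tcp(a),zc-.006],rate=.02,threshold=5)
    P=arm.current_ee_pos(); f=np.array(arm.current_ft_force())-f0
    print(i,r,P.round(4),f.round(1),np.round(arm.current_wrist_torque(),2),round(arm.current_clock(),1))
    if P[2]<zc-.003 or np.linalg.norm(f)>22 or arm.current_clock()>32: break
print("a",a)
E
python3 turn.py
```

```text
0 True [0.584  0.1522 0.2425] [-1.8  0.8  7.6] [ 0.02  0.01 -0.05] 15.8
1 True [0.5841 0.1518 0.2425] [-1.5  0.3  7.9] [-0.04  0.06  0.  ] 16.3
2 True [0.5841 0.1514 0.2425] [-0.3  0.3  8.2] [-0.16  0.03 -0.  ] 16.8
3 True [0.5841 0.151  0.2423] [-1.3 -1.2  7.1] [-0.03  0.03  0.01] 17.3
4 True [0.5842 0.151  0.2421] [-0.8 -0.7  8. ] [-0.04  0.02  0.01] 17.7
5 True [0.5841 0.1507 0.2421] [-0.5 -1.8  7.2] [-0.1  -0.08 -0.  ] 18.2
6 True [0.5833 0.1499 0.2407] [ 0.1 -0.3  0.7] [ 0.11 -0.47 -0.02] 18.7
7 False [0.583  0.1508 0.2356] [-0.9 -5.4 -2.2] [-1.31  0.2  -0.04] 19.4
a 0.9932251157578449
```

```bash
python3 - <<'E'
from h import *
f0=np.array([.99,.27,-3.38])
r=arm.move_linear([.5835,.1513,.2265],rate=.03,threshold=9)
print(r,arm.current_ee_pos().round(4),(np.array(arm.current_ft_force())-f0).round(2),np.round(arm.current_wrist_torque(),3),arm.current_clock())
E
```

```text
True [0.5834 0.1502 0.2289] [-1.86 -1.37  7.98] [-0.337  0.176 -0.015] 19.7583
```

```bash
python3 - <<'E'
from h import *
arm.set_gripper(.06)
arm.move_linear([.5835,.1505,.34],rate=.25)
psi=.9932-np.pi/2
print("pred knob",np.array([.580,.151])+.075*np.array([np.cos(psi),np.sin(psi)]))
print(arm.current_ft_force(),arm.current_ee_pos())
ims=[]
for n in("scene","side","wrist"):
    p=arm.capture(n); print(n); look(p,["crank_hub","crank_knob","tube_mouth","platen","mould_top"])
    X=np.array([.58,.151,.2]);c=p["R"]@X+p["t"];u=(p["mtx"]@c/c[2])[:2].astype(int)
    ims.append(cv2.resize(p["frame"][max(u[1]-50,0):u[1]+50,u[0]-45:u[0]+45],(265,300),interpolation=cv2.INTER_CUBIC) if n!="wrist" else cv2.resize(p["frame"],(400,300)))
cv2.imwrite("pics/p5.png",cv2.resize(np.hstack(ims),(800,258)))
print(arm.current_clock())
E
```

```text
pred knob [0.64283331 0.11004912]
[-0.3969842  -0.00632073 -0.82842133] [0.58349373 0.15046198 0.34023515]
scene
crank_hub 0.61 [ 0.3816 -0.0284 -0.0017] [339. 264.]
crank_hub 0.58 [0.5802 0.1481 0.2487] [262. 191.]
crank_knob 0.65 [ 0.3289 -0.1962  0.0145] [387. 251.]
crank_knob 0.61 [0.6391 0.1022 0.2729] [264. 172.]
tube_mouth 0.81 [0.5818 0.1511 0.2134] [261. 200.]
platen 0.9 [0.5791 0.1544 0.0861] [261. 232.]
mould_top 0.85 [0.6374 0.4352 0.0708] [176. 257.]
mould_top 0.68 [0.5825 0.151  0.0728] [262. 234.]
side
crank_hub 0.85 [0.5871 0.1539 0.2494] [269. 171.]
crank_hub 0.56 [ 0.4059 -0.2254  0.0186] [211. 331.]
crank_knob 0.42 [ 0.331  -0.196   0.0097] [183. 326.]
tube_mouth 0.57 [0.5794 0.1511 0.2142] [266. 181.]
platen 0.87 [0.5837 0.1482 0.0824] [268. 216.]
platen 0.34 [ 0.3842 -0.0277  0.0016] [204. 280.]
mould_top 0.91 [0.3996 0.1324 0.0372] [209. 234.]
mould_top 0.86 [0.6415 0.4388 0.0699] [279. 165.]
wrist
crank_hub 0.58 [0.5828 0.1497 0.2523] [273. 217.]
crank_knob 0.63 [0.6437 0.1035 0.2758] [265. 325.]
mould_top 0.75 [0.6414 0.436  0.0735] [508.  84.]
mould_top 0.56 [0.3966 0.1347 0.0379] [183.  53.]
21.725
```

View pics/p5.png

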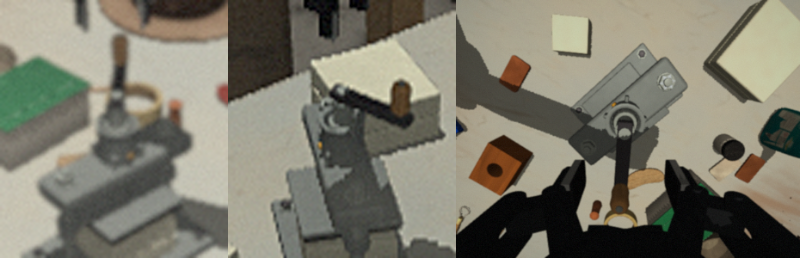

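```bash
cat > wind.py <<'E'
from h import *
import json,sys
C=np.array([.5815,.151]); Z=.261
def ft(n=4):
    v=[]
    for _ in range(n): arm.sleep(.02); v.append(np.array(arm.current_ft_force()))
    return np.mean(v,0)
def wind(s,nsteps,deg,limit=None,kr=.00015):
    """clockwise steps with radial force relief; s: th, r, f0, ft list"""
    f0=np.array(s["f0"])
    for i in range(nsteps):
        s["th"]-=np.radians(deg); th=s["th"]
        e=np.array([np.cos(th),np.sin(th)]); t=np.array([np.sin(th),-np.cos(th)])
        arm.move_linear([*(C+s["r"]*e),Z],rate=.06,threshold=18)
        P=arm.current_ee_pos(); f=ft()-f0
        Fr=f[:2]@e; Ft=-f[:2]@t     # Ft: resistance against clockwise motion
        s["r"]=float(np.clip(s["r"]+kr*Fr,.068,.082)); s["log"].append([s["th"],float(Ft)])
        d=P[:2]-C
        print(f"{np.degrees(th):.0f} act {np.degrees(np.arctan2(d[1],d[0])):.1f} r {np.hypot(*d)*1e3:.1f} cmd {s['r']*1e3:.1f} Fr {Fr:.2f} Ft {Ft:.2f} Fz {f[2]:.2f} w {arm.current_width()*1e3:.1f} t {arm.current_clock():.1f}")
        if abs(Fr)>15 or abs(f[2])>15 or (limit and Ft>limit): print("stop"); break
    json.dump(s,open("s.json","w"))
E
python3 - <<'E'
from wind import *
th=-.63; e=np.array([np.cos(th),np.sin(th)]); K=C+.075*e; o=ori(.9932-.05)
arm.move_linear([*K,.335],rate=.2,orientation=o)
p=arm.capture("wrist"); look(p,["crank_knob"]); 
print(arm.move_linear([*K,Z],rate=.1,threshold=6),arm.current_ee_pos(),arm.current_clock())
f0=ft(8); arm.set_gripper(0,35); f=ft()-f0
print(arm.current_width(),f0,f,arm.current_ee_pos())
s=dict(th=th,r=.075,f0=f0.tolist(),log=[])
wind(s,5,8)
E
```

```text
crank_knob 0.81 [0.6399 0.1032 0.2769] [267. 230.]
False [0.64249396 0.1071138  0.26167107] 23.2333
0.020913514961044145 [-0.06796747 -0.18454031  0.23269527] [-2.14777805 -3.03498408  4.29727428] [0.64222384 0.10600436 0.26133857]
-44 act -44.1 r 75.4 cmd 75.3 Fr 1.97 Ft 0.28 Fz 2.80 w 21.0 t 24.2
-52 act -52.1 r 75.5 cmd 75.6 Fr 1.88 Ft 0.38 Fz 5.45 w 20.7 t 24.6
-60 act -60.2 r 75.7 cmd 75.9 Fr 1.93 Ft 0.64 Fz 6.01 w 20.8 t 25.0
-68 act -68.2 r 75.8 cmd 76.1 Fr 1.64 Ft 0.68 Fz 7.14 w 20.7 t 25.4
-76 act -76.1 r 76.0 cmd 76.3 Fr 1.47 Ft 0.41 Fz 7.18 w 21.1 t 25.8
```

```bash
sed -i 's/arm.move_linear(\[\*(C+s\["r"\]\*e),Z\],rate=.06,threshold=18)/trig=arm.move_linear([*(C+s["r"]*e),Z],rate=s.get("rate",.06),threshold=s.get("thr",18)); fi=np.array(arm.current_ft_force())-f0; s["fi"]=float(-fi[:2]@t)/; s/print(f"{np/print(trig,f"imm {s["fi"]:.2f} ",f"{np/' wind.py
sed -i "s/s\[\"fi\"\]:.2f/s['fi']:.2f/; s/or (limit and Ft>limit)/or trig or (limit and Ft>limit)/" wind.py; grep -n "trig" wind.py
python3 - <<'E'
from wind import *
s=json.load(open("s.json")); s["thr"]=4.; s["rate"]=.06
wind(s,8,10)
for n in("scene","side"):
    p=arm.capture(n); look(p,["platen"])
E
```

```text
14:        trig=arm.move_linear([*(C+s["r"]*e),Z],rate=s.get("rate",.06),threshold=s.get("thr",18)); fi=np.array(arm.current_ft_force())-f0; s["fi"]=float(-fi[:2]@t)
19:        print(trig,f"imm {s['fi']:.2f} ",f"{np.degrees(th):.0f} act {np.degrees(np.arctan2(d[1],d[0])):.1f} r {np.hypot(*d)*1e3:.1f} cmd {s['r']*1e3:.1f} Fr {Fr:.2f} Ft {Ft:.2f} Fz {f[2]:.2f} w {arm.current_width()*1e3:.1f} t {arm.current_clock():.1f}")
20:        if abs(Fr)>15 or abs(f[2])>15 or trig or (limit and Ft>limit): print("stop"); break
True imm -1.07  -86 act -79.7 r 75.9 cmd 76.3 Fr -0.35 Ft -0.20 Fz 2.19 w 20.8 t 26.1
stop
platen 0.77 [0.5827 0.1525 0.0864] [261. 231.]
platen 0.84 [0.5801 0.1506 0.0819] [267. 216.]
platen 0.47 [ 0.3832 -0.0287  0.0009] [204. 281.]
```

```bash
python3 - <<'E'
from wind import *
s=json.load(open("s.json")); s["thr"]=10.; s["rate"]=.06; s["th"]=np.radians(-80)
wind(s,8,9,limit=4)
for n in("scene","side"):
    p=arm.capture(n); look(p,["platen","crank_hub"]); cv2.imwrite(f"pics/p6{n}.png",p["frame"])
E
```

```text
False imm 1.03  -89 act -88.7 r 76.3 cmd 76.3 Fr 0.01 Ft 0.67 Fz 5.87 w 20.8 t 26.8
False imm 1.25  -98 act -97.6 r 76.5 cmd 76.5 Fr 1.20 Ft -0.22 Fz 7.42 w 21.1 t 27.2
False imm 0.33  -107 act -106.4 r 76.7 cmd 76.7 Fr 1.77 Ft 0.15 Fz 8.50 w 21.2 t 27.6
False imm -0.11  -116 act -115.4 r 77.1 cmd 77.0 Fr 1.67 Ft -0.08 Fz 9.19 w 21.2 t 28.0
False imm 0.95  -125 act -124.3 r 77.3 cmd 77.4 Fr 2.62 Ft 0.24 Fz 10.25 w 20.9 t 28.4
False imm 0.09  -134 act -133.3 r 77.6 cmd 77.9 Fr 3.83 Ft 0.35 Fz 11.84 w 20.9 t 28.8
False imm 0.47  -143 act -142.4 r 77.9 cmd 78.4 Fr 3.11 Ft 0.18 Fz 13.20 w 21.0 t 29.2
False imm -0.65  -152 act -151.6 r 78.7 cmd 79.1 Fr 4.50 Ft 0.05 Fz 13.01 w 21.2 t 29.7
platen 0.68 [0.5788 0.1557 0.0831] [261. 233.]
crank_hub 0.9 [0.5791 0.1502 0.2486] [262. 191.]
platen 0.76 [0.5829 0.1484 0.0775] [268. 217.]
crank_hub 0.73 [0.5832 0.1519 0.2477] [267. 172.]
crank_hub 0.66 [ 0.4032 -0.2299  0.0188] [210. 332.]
```

```bash
sed -i 's/^C=.*/C=np.array([.5792,.1508]); Z0=.262/; s/,Z\],rate=s.get/,s["z"]],rate=s.get/; s/def wind(s,nsteps,deg,limit=None,kr=.00015)/def wind(s,nsteps,deg,limit=None,kr=.00025)/; s/^\( *\)d=P\[:2\]-C/\1s["z"]+=float(.0001*f[2]); d=P[:2]-C/' wind.py
python3 - <<'E'
from wind import *
P=arm.current_ee_pos(); d=P[:2]-C; th=float(np.arctan2(d[1],d[0])); print(np.degrees(th),np.hypot(*d))
arm.set_gripper(.04); e=np.array([np.cos(th),np.sin(th)])
arm.move_linear([*(C+.0755*e),Z0],rate=.05)
f0=ft(6); arm.set_gripper(0,35); f=ft()-f0; print(f0,f,arm.current_width())
s=dict(th=th,r=.0755,f0=f0.tolist(),log=[],z=Z0+.0003,thr=5.,rate=.05)
wind(s,6,9,limit=4)
E
```

```text
-151.09164663951307 0.07659300832884422
[-0.0287896   0.07657498 -0.03873368] [-0.04851988  0.19225142  2.07519362] 0.020936214416510838
True imm 0.82  -160 act -160.5 r 75.2 cmd 75.5 Fr -0.08 Ft 0.00 Fz 2.46 w 20.8 t 31.4
stop
```

```bash
python3 - <<'E'
from wind import *
s=json.load(open("s.json")); s.update(thr=6.,rate=.035)
wind(s,7,9,limit=3)
E
```

```text
True imm 0.44  -169 act -168.6 r 75.1 cmd 75.4 Fr -0.27 Ft 0.44 Fz 2.30 w 21.0 t 31.8
stop
```

```bash
python3 - <<'E'
from wind import *
s=json.load(open("s.json")); s.update(thr=8.,rate=.035)
wind(s,1,5,limit=3)
a=arm.capture("scene"); b=arm.capture("side")
c0=cv2.imread("pics/scene.png"); d0=cv2.imread("pics/side.png")
L=lambda f,x,y:cv2.resize(f[y:y+75,x:x+100],(400,300),interpolation=cv2.INTER_CUBIC)
cv2.imwrite("pics/g.png",np.vstack([np.hstack([L(c0,212,190),L(a["frame"],212,190)]),np.hstack([L(d0,220,190),L(b["frame"],220,190)])]))
look(a,["platen"]);look(b,["platen"])
E
```

```text
True imm -0.01  -174 act -173.6 r 75.1 cmd 75.4 Fr 0.09 Ft 0.17 Fz 2.57 w 20.9 t 32.2
stop
platen 0.98 [0.5817 0.1525 0.0827] [262. 232.]
platen 0.19 [ 5.786e-01  1.526e-01 -2.000e-04] [263. 251.]
platen 0.8 [0.5821 0.1471 0.0778] [268. 218.]
platen 0.52 [0.5814 0.1529 0.251 ] [267. 171.]
```

View pics/g.png

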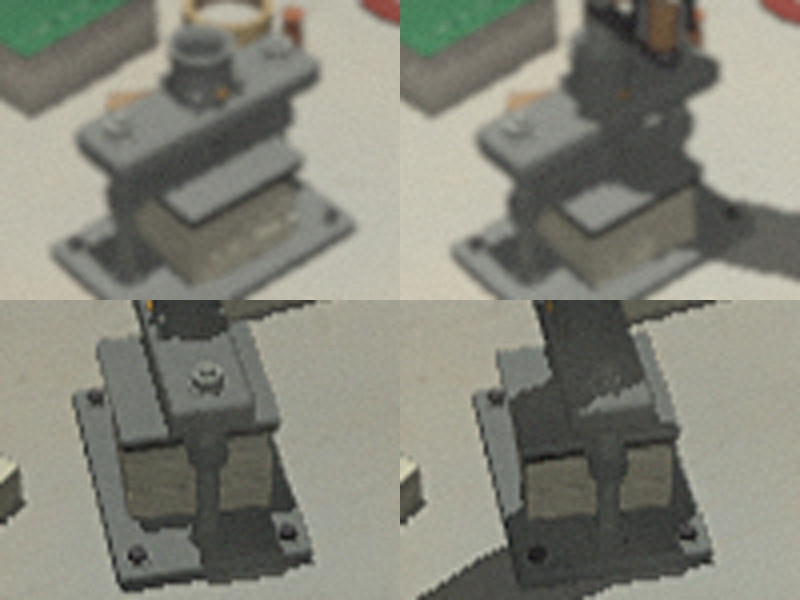

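```bash
python3 - <<'E'
from wind import *
s=json.load(open("s.json")); s.update(thr=10.,rate=.05)
wind(s,3,9,limit=3)
E
```

```text
True imm 0.40  -183 act 177.5 r 75.0 cmd 75.5 Fr 0.27 Ft -0.32 Fz 2.23 w 21.2 t 32.8
stop
```

```bash
python3 - <<'E'
from wind import *
s=json.load(open("s.json")); 
for thr,rate in((6.,.02),(12.,.02),(20.,.05)):
    s.update(thr=thr,rate=rate); wind(s,1,6,limit=3); print(s["z"],arm.current_ee_pos()[2],np.round(arm.current_wrist_torque(),2))
E
```

```text
True imm 0.21  -189 act 173.8 r 75.0 cmd 75.5 Fr -0.07 Ft -0.21 Fz 2.99 w 20.9 t 33.3
stop
0.26355538693422975 0.2621952985311075 [-0.01 -0.07 -0.  ]
False imm 1.16  -195 act 165.5 r 74.7 cmd 74.2 Fr -5.33 Ft 1.45 Fz -5.93 w 20.8 t 34.1
0.2629625307525808 0.2627179931354489 [-0.65 -0.97  0.03]
False imm 0.09  -201 act 158.3 r 74.5 cmd 73.6 Fr -2.31 Ft 0.39 Fz -2.81 w 20.9 t 34.5
0.2626811801186558 0.2628735002651662 [-0.32 -0.33 -0.03]
```

```bash
sed -i 's/s\["z"\]+=float(.0001\*f\[2\]); //' wind.py; python3 - <<'E'
from wind import *
s=json.load(open("s.json")); s.update(thr=6.,rate=.04,z=.2626,r=.0745)
s["th"]+=np.radians(-.7)
wind(s,4,8,limit=3,kr=.0001)
E
```

```text
False imm -0.26  -210 act 149.7 r 74.6 cmd 74.3 Fr -1.75 Ft -0.01 Fz -0.90 w 20.9 t 35.0
False imm 0.99  -218 act 141.7 r 74.6 cmd 74.3 Fr -0.30 Ft -0.16 Fz 0.59 w 21.3 t 35.5
False imm 0.90  -226 act 133.7 r 74.7 cmd 74.4 Fr 0.81 Ft -0.16 Fz 2.09 w 21.1 t 36.0
False imm 0.27  -234 act 125.7 r 74.8 cmd 74.6 Fr 2.20 Ft 0.58 Fz 4.59 w 21.4 t 36.4
```

```bash
python3 - <<'E'
from wind import *
s=json.load(open("s.json")); s.update(thr=5.,rate=.04)
wind(s,6,8,limit=3,kr=.0002)
E
```

```text
False imm 0.76  -242 act 117.9 r 75.0 cmd 75.1 Fr 2.64 Ft 0.79 Fz 4.70 w 21.0 t 36.9
False imm 0.78  -250 act 109.9 r 75.2 cmd 75.4 Fr 1.50 Ft 0.91 Fz 5.46 w 20.7 t 37.4
False imm 0.82  -258 act 101.8 r 75.4 cmd 75.8 Fr 1.73 Ft 0.50 Fz 5.58 w 20.9 t 37.9
False imm 0.31  -266 act 93.8 r 75.7 cmd 76.0 Fr 1.35 Ft 0.21 Fz 5.89 w 20.7 t 38.4
False imm 0.70  -274 act 85.7 r 76.0 cmd 76.3 Fr 1.50 Ft 0.82 Fz 5.48 w 20.5 t 38.8
False imm 0.01  -282 act 77.6 r 76.3 cmd 76.4 Fr 0.42 Ft 0.72 Fz 5.64 w 20.8 t 39.3
```

```bash
python3 - <<'E'
from wind import *
s=json.load(open("s.json")); s.update(thr=4.,rate=.04)
wind(s,8,8,limit=3,kr=.0002)
for n in("scene","side"):
    p=arm.capture(n); look(p,["platen"]); cv2.imwrite(f"pics/q{n}.png",p["frame"])
E
```

```text
False imm 0.59  -290 act 69.6 r 76.4 cmd 76.5 Fr 0.31 Ft 0.76 Fz 6.05 w 21.1 t 39.8
False imm 0.24  -298 act 61.5 r 76.6 cmd 76.6 Fr 0.77 Ft 0.68 Fz 6.23 w 21.2 t 40.3
False imm 0.22  -306 act 53.5 r 76.9 cmd 76.7 Fr 0.21 Ft 0.16 Fz 6.99 w 20.9 t 40.8
False imm -1.38  -314 act 45.5 r 77.2 cmd 76.9 Fr 1.14 Ft -0.14 Fz 5.76 w 21.4 t 41.2
False imm 1.16  -322 act 37.7 r 77.5 cmd 77.1 Fr 0.72 Ft 0.25 Fz 5.79 w 20.9 t 41.7
False imm 0.94  -330 act 30.0 r 77.8 cmd 77.1 Fr 0.40 Ft 0.89 Fz 6.06 w 20.9 t 42.2
False imm 2.28  -338 act 22.4 r 78.1 cmd 77.4 Fr 1.43 Ft 2.35 Fz 5.38 w 20.7 t 42.7
True imm 1.16  -346 act 19.8 r 78.0 cmd 77.5 Fr 0.34 Ft 0.04 Fz 3.38 w 21.1 t 43.0
stop
platen 0.94 [0.584  0.1527 0.0716] [261. 234.]
platen 0.9 [0.5794 0.1486 0.0651] [267. 221.]
```

```bash
python3 - <<'E'
from wind import *
s=json.load(open("s.json")); s.update(thr=6.5,rate=.03,r=.0780)
P=arm.current_ee_pos(); d=P[:2]-C; s["th"]=float(np.arctan2(d[1],d[0])); s["z"]=float(P[2])
wind(s,1,4,limit=3,kr=0)
arm.sleep(.3); print(ft(8)-np.array(s["f0"]))
E
```

```text
False imm 3.78  17 act 17.9 r 78.0 cmd 78.0 Fr 0.63 Ft 4.39 Fz 2.72 w 20.6 t 43.6
stop
[-0.77648288  4.88051082  2.11159216]
```

```bash
python3 - <<'E'
from wind import *
arm.set_gripper(.06); P=arm.current_ee_pos()
arm.move_linear([P[0],P[1],.36],rate=.2)
print(arm.current_ft_force(),arm.current_clock())
ims=[]
for n in("scene","side","wrist"):
    p=arm.capture(n); print(n); look(p,["crank_hub","crank_knob","platen"]); look(p,["test_tile","stamp","rib"] if n!="wrist" else [])
    X=np.array([.58,.151,.13]);c=p["R"]@X+p["t"];u=(p["mtx"]@c/c[2])[:2].astype(int)
    ims.append(cv2.resize(p["frame"][u[1]-50:u[1]+50,u[0]-45:u[0]+45],(265,300),interpolation=cv2.INTER_CUBIC) if n!="wrist" else cv2.resize(p["frame"],(270,300)))
cv2.imwrite("pics/e.png",np.hstack(ims))
E
```

```text
[ 0.30276185  0.23075428 -0.28672006] 45.1417
scene
crank_hub 0.89 [0.5808 0.1508 0.2473] [261. 191.]
crank_hub 0.59 [ 0.4016 -0.2237  0.0165] [377. 236.]
crank_knob 0.56 [0.6467 0.1783 0.2738] [243. 177.]
crank_knob 0.37 [ 0.329  -0.1957  0.0158] [386. 251.]
platen 0.68 [ 3.824e-01 -2.730e-02 -2.000e-04] [339. 264.]
platen 0.68 [ 0.7781 -0.0736 -0.0025] [284. 203.]
test_tile 0.64 [ 0.386  -0.0297 -0.0019] [339. 263.]
stamp 0.62 [ 0.7754 -0.0695 -0.0008] [283. 204.]
rib 0.35 [ 0.7756  0.0798 -0.003 ] [252. 216.]
side
crank_hub 0.74 [0.5839 0.1518 0.2487] [268. 172.]
crank_hub 0.56 [ 0.4049 -0.2305  0.0232] [210. 331.]
crank_knob 0.62 [ 0.3306 -0.1991  0.0097] [183. 327.]
platen 0.88 [0.583  0.1503 0.0661] [268. 220.]
stamp 0.53 [ 0.7764 -0.0735  0.0035] [341. 283.]
stamp 0.21 [0.582  0.1469 0.0169] [268. 232.]
rib 0.72 [0.7757 0.0812 0.0036] [332. 246.]
wrist
crank_hub 0.98 [0.5821 0.1522 0.2489] [196. 150.]
crank_knob 0.77 [0.655  0.1805 0.2775] [282. 213.]
platen 0.47 [0.6502 0.1824 0.2825] [281. 208.]
```

View pics/e.png

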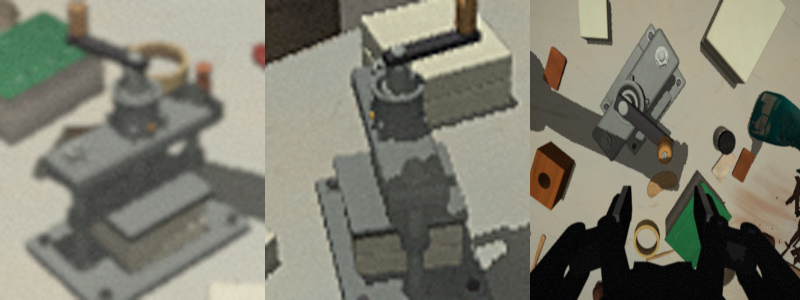

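```bash
python3 -c "
from rig import arm
arm.sign_off()"
```

```text
the job is handed in; nothing more can be done
```

I clamped the mould and handed the job in at about 45 s of the 72 s allowed. The rig gives no verdict, so whether it passed is not confirmed.

**What I did:**
- Took the dark crank from the wooden block, not the blue one lying on the table.
- Lowered it into the guide tube until it rested on the socket rim, at the expected height and with about 7 N of contact force.
- Turned it clockwise in 6.5° steps. It dropped 13.5 mm after about 50° (14 mm expected), and the force never went above about 9 N.
- Wound the knob clockwise about 306°. The plate went tight over roughly the last 15°, with 4.4–4.9 N held at the knob compared with under 1 N when turning freely. I stopped there and let go.

**Last checks:**
- **Crank:** it is seated and upright, with its hub at 0.247–0.249 m (0.249 m expected when home).
- **Arm:** it is clear above the press, with no contact force.
- **Bystanders:** the stamp and rib came up within a few millimetres of their start positions in both views. The tile did so in one view; the other did not detect it.

**What is less certain:**
- **Clamp force:** I estimate 40–70 N from the knob force and the angle turned past contact. I did not measure it directly.
- **Plate height:** the networks put it at 65–72 mm, scattered around the mould's top at 72 mm, so they only roughly confirm contact.
- **False stops:** several force stops partway through winding came from my own height correction, not from the plate. I removed that correction and carried on.
- **Mould position:** I judged by eye from the final picture that it had not moved; I did not measure it.

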